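# Set the casting bed's gate to its gauge mark

### The job

Set the length of the gel casting bed: press a fingertip lightly on top of the bed's knurled wheel and roll it, in as many strokes as it takes, until the gap has closed so far that the pointer on the sliding gate is in line with the gauge mark beside the rail; then take the hand away. Move the gate by the wheel only, without touching the gate, grip or lift nothing, and leave everything else on the bench where it stands.

Things in the scene. Friction and masses are not known exactly. Their poses are not given: they have to be found in the camera images.
- bed: Gel casting bed. Fixed base plate 150 (x) x 270 (y) x 6 mm; on it a grey deck with a white trough towards +y and a wheel housing at the -y end (x -45 to +27, y -129 to -45 mm, top 82 mm above the bench). Trough walls 8 mm thick at x = -45 and +45 mm, end wall's inner face at y = +119 mm, tops 52 mm up. Origin: centre of underside, at bench height; x across, y along, z up.
- wheel: Knurled steel wheel, 64 mm diameter, 22 mm wide, axle level along the bed's x. Origin: its centre, at bed x 0, y -87 mm, 64 mm above the bench; its axes turn with it. Top rolled towards the bed's +y closes the gap: the gate moves to +y by 10 mm per radian (10 mm per 32 mm of rim travel); rolled back, the gate comes back. Drags lightly (0.04 N m) and stays where left.
- wheel_top (a point): Topmost point of the wheel, 96 mm above the bench, 14 mm proud of the housing; axes as the bed's; does not turn. The deck, with housing, wheel, trough and gate, floats on soft pads: pressed here it yields at about 3.5 N, sinks level by 6 mm at most (about 7 N) and springs back. A finger pressing it 2 to 5 mm down and moving along the bed's y rolls the wheel by friction.
- gate: Sliding white gate across the trough, 80 x 8 x 32 mm, moves only along the bed's y; starts 15 to 27 mm on the +y side of the bed's centre. A post and steel rack bar (top 76 mm above the bench) run from it to the housing at bed x -35 mm. Origin: bed x 0, 22 mm above the bench, on the pointer's centre line in y; axes as the bed's. The robot must not touch it.
- pointer (a point): Outer end of the gate's pointer: a dark fin 4 mm wide (y), reaching over the trough's +x wall to bed x = +52 mm, top 62 mm above the bench; this point is on its top edge, on its centre line. Axes as the bed's; moves with the gate.
- gauge: Gauge mark: fixed aluminium block 16 x 12 x 50 mm beside the trough's +x wall (bed x +62 mm), at a different place along it each time, always to +y of the gate at the start. On top a dark fin 4 mm wide (y), top 62 mm above the bench. Origin: underside centre, 6 mm above the bench, on the fin's centre line; axes as the bed's. In line with the pointer = same y in the bed's frame.
- comb: Loose white gel comb lying flat, 30 x 88 x 8 mm, beside the wheel on the bed's -x side. Leave it.
- jar: Loose small jar, 40 mm diameter, 50 mm tall, beside the wheel on the bed's +x side. Leave it.
- spatula: Loose spatula, 150 mm long, lying beside the trough on the bed's -x side. Leave it.
- tube_rack: Loose white tube rack, 110 x 50 x 51 mm, off the bed's +y end. Leave it.
- bottle: Loose capped bottle, 72 mm diameter, 150 mm tall, to the robot's right. Leave it.
- scissors: Loose scissors, about 160 mm long, lying to the robot's right. Leave them.
- tip_box: Loose box of pipette tips, 122 x 84 x 58 mm, to the robot's left. Leave it.

How it is judged:
At the end, for the whole second after the job is handed in: The gate's pointer is within 2.5 mm of the gauge mark along the bed's y (gate y in the gauge's frame between -2.5 and +2.5 mm) and the gate is at rest (y of gate in the frame of gauge between -0.0025 and 0.0025 m and linear speed of gate below 0.002 m/s); the robot touches nothing.
It fails at once if the gate is touched by the robot (over 0.5 N) instead of being moved by the wheel (contact force between any of the fingers, the arm and gate above 0.5 N).
It fails at once if the wheel is gripped or pressed hard (over 25 N) (contact force between any of the fingers, the arm and wheel above 25 N).
It fails at once if a loose thing on the bench is lifted, carried or shifted by more than 15 mm (distance of any of comb, jar, spatula, tube_rack, bottle, scissors, tip_box from where it was at the start of the episode above 0.015 m).
It also fails if it takes over 61 s, if anything falls off the work surface, if the arm or the gripper's body presses on something with over 40 N, if the wrist force passes 120 N, or if a joint passes its speed limit or range.

### The arm

A 6-joint arm with a two-finger parallel gripper is mounted at the origin on the work surface. World frame = base frame: x ahead of the robot, y to its left, z up, the work surface at z = 0. Lengths are in m, angles in rad, forces in N, time in s.
With the tool pointing down it reaches from about 0.325 to 0.775 m from the base axis. Payload 9.3 kg.
Tool frame: the origin (TCP) lies midway between the tips of the shut fingers; the grasp point (between the pads) lies 19 mm behind it; z points along the fingers, y is the direction in which the jaws open and shut (so a half turn about z gives the same grasp; the last joint's range is limited). The gripper opens to 85 mm and grips with 20 to 120 N. Pads are 22 mm wide; open, the fingers measure 114 mm over their backs; the gripper's body (76 mm by 85 mm) begins 54 mm behind the grasp point. The pads swing forward as they close: fully open they stand 13 mm farther back than shut.
Start: joints at [1.134, 0.259, 0.021, 1.334, 0, 1.418], TCP at [0.154, 0.528, 0.211] pointing down, gripper open.
Joint ranges: [-3.04, 3.04], [-0.91, 1.82], [-1.04, 1.36], [-1.92, 1.95], [-1.52, 1.45], [-3.14, 3.14]. Speed limits (rad/s): [2.22, 2.22, 2.79, 3.14, 3.14, 3.14].

### API

Orientations are given as a rotation vector (axis times angle).
In Python, from bench import env, vision gives the robot as it stands. The module is installed in compiled form; this text tells all that it offers.
- The arm moves only by the tool move_arm, never from a script. Its argument "increments" is a list of rows, each a list of 5 numbers: the opening, from 0 (shut) to 1 (fully open), then the shift along the tool's x, y, z in cm, then the turn about the tool's z in degrees. A call has exactly 10 rows; each row is the pose to reach, as a shift and turn from the pose commanded when the call began, along the tool's axes at that moment; what a row does not reach only later rows make up. A row lasts 1/10 s, in which the tool goes at most 50 mm and 8.59 degrees, less where a joint would pass 70% of its speed; a pose out of reach is approached as far as the arm can. A call with a gripper value outside its range is refused whole. The fingers move at their own pace and stop on an object; "grip_force" is the grip in N (left out, the last holds). Time passes only in rows, so rows that repeat a pose let the fingers close, or fill a call up. It gives the time, the measured TCP pose, the force and the opening at its end, in the units of the state.
- env.state(): the state, without advancing time (a new reading comes with each control period).
- vision.get_image(name): name is "side" or "top" or "wrist"; returns a dict with "image" (384x512x3 uint8, red, green, blue), "K" (3x3 intrinsics, pixels), "world_to_cam" (4x4, takes a point from world to camera coordinates); the wrist camera has in their place "hand_eye" (4x4, takes a point from camera to tool coordinates, whose origin is the TCP and whose axes are the flange's). Camera axes: x right, y down, z forward; pixel columns grow to the right and rows downward; lengths in m; the calibration is good to about 2 mm. A picture is of the moment at which its call begins: read the wrist's pose just before it. There is no depth.
- env.sign_off(): hands the job in, once; it reports no verdict.
The state is a dict: "time": time; "q": joint angles; "qd": joint speeds; "joint_efforts": joint torques, N m; "tcp_pos": TCP position; "tool_rot": TCP orientation; "force": force on the tool from outside, world axes, zero at the start; "wrist_torque": the same for the moment, N m; "grip_width": finger opening in m.
Only numpy, scipy, OpenCV 4.12 (cv2) and the standard library are available. Lean on these libraries where they do the work, as an engineer would, in place of code of your own. Each camera call takes 0.05 s, during which the arm holds its last target.

## Working session

There is one attempt and no reset: what is moved stays moved. The work goes in short steps, Python scripts to look and compute and a tool call to move; the robot and the scene stay as the last step left them, time stands still between calls to the robot, and variables do not carry over. Pictures are saved under pics/ and viewed, and the job is handed in when it is done.

Besides the shell and the picture viewer there is one more tool, called after "Call:" by a JSON object that holds its "op" and its "data". move_arm: Moves the arm, as the interface text tells. Its arguments: {"type":"object","properties":{"increments":{"type":"array"},"grip_force":{"type":"number"}},"required":["increments"]}

```bash
mkdir -p pics; cat > h.py <<'E'
import numpy as np,cv2
from bench import env,vision
def snap(n,f):
    d=vision.get_image(n); cv2.imwrite('pics/'+f,d['image'][:,:,::-1]); np.savez('pics/'+f+'.npz',**d); return d
def ray(d,u,v,z):
    K=d['K'];T=d['world_to_cam'];R=T[:3,:3];t=T[:3,3]
    c=-R.T@t; r=R.T@np.linalg.inv(K)@np.array([u,v,1.]); return c+r*(z-c[2])/r[2]
def proj(d,p):
    q=d['world_to_cam']@np.append(p,1); q=d['K']@q[:3]; return q[:2]/q[2]
E
python3 - <<'E'
from h import *
print(env.state())
for n in['top','side']:
    d=snap(n,n+'1.png');print(n,d['K'],d['world_to_cam'])
E
```

```text
{'time': 0.0, 'q': array([ 1.13441803e+00,  2.59192519e-01,  2.07677975e-02,  1.33370898e+00,
       -2.72025110e-05,  1.41817217e+00]), 'qd': array([-1.51458384e-03, -7.06588972e-04,  1.97114060e-03,  2.95198272e-05,
        1.70826031e-03,  8.61883855e-04]), 'joint_efforts': array([-8.80475436e-04, -5.55647135e+01,  3.44523811e+01,  1.38288410e-02,
       -1.04017154e-04,  3.82996325e-05]), 'tcp_pos': array([0.15387218, 0.52771501, 0.21026839]), 'tool_rot': array([-4.44174818e-01, -3.10966777e+00,  2.02246746e-03]), 'force': array([ 0.16806471,  0.03019263, -0.27124829]), 'wrist_torque': array([0.0384658 , 0.02910616, 0.02353164]), 'grip_width': 0.08552291274014075}
top [[462.7936534    0.         253.1596589 ]
 [  0.         462.7936534  195.06457051]
 [  0.           0.           1.        ]] [[-2.68569467e-02 -9.99633894e-01 -3.28356292e-03  3.11999378e-02]
 [-9.95257256e-01  2.70462971e-02 -9.34424531e-02  5.63726758e-01]
 [ 9.34970515e-02  7.58410840e-04 -9.95619268e-01  1.45777445e+00]
 [ 0.00000000e+00  0.00000000e+00  0.00000000e+00  1.00000000e+00]]
side [[461.07231146   0.         260.18053866]
 [  0.         461.07231146 194.84500446]
 [  0.           0.           1.        ]] [[ 0.95166922 -0.30695733 -0.01014351 -0.52877592]
 [-0.23363667 -0.7021235  -0.672634    0.20490488]
 [ 0.19934794  0.64249497 -0.73990581  1.35724865]
 [ 0.          0.          0.          1.        ]]
```

View pics/top1.png

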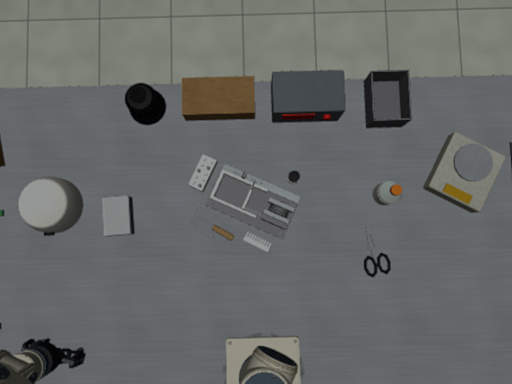

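View pics/side1.png

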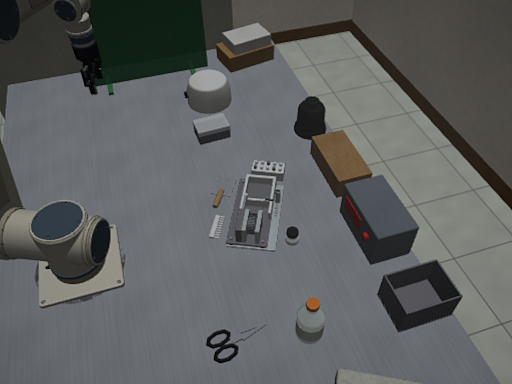

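The bed is near pixel (253,203) in the top view and (257,215) in the side view, with the wheel near (280,211) in the top view. I'll zoom in on both.

```bash
python3 - <<'E'
import cv2
a=cv2.imread('pics/top1.png')[150:260,180:310]; cv2.imwrite('pics/t1z.png',cv2.resize(a,None,fx=6,fy=5.4*6/5.4*0.9,interpolation=cv2.INTER_CUBIC))
a=cv2.imread('pics/side1.png')[150:260,190:310]; cv2.imwrite('pics/s1z.png',cv2.resize(a,None,fx=5,fy=5,interpolation=cv2.INTER_CUBIC))
E
```

```text
(no output)
```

View pics/t1z.png

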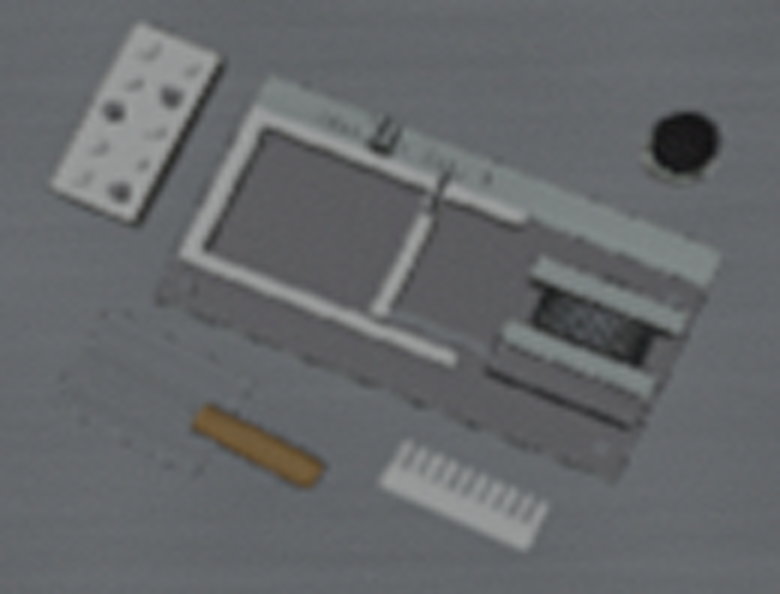

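View pics/s1z.png

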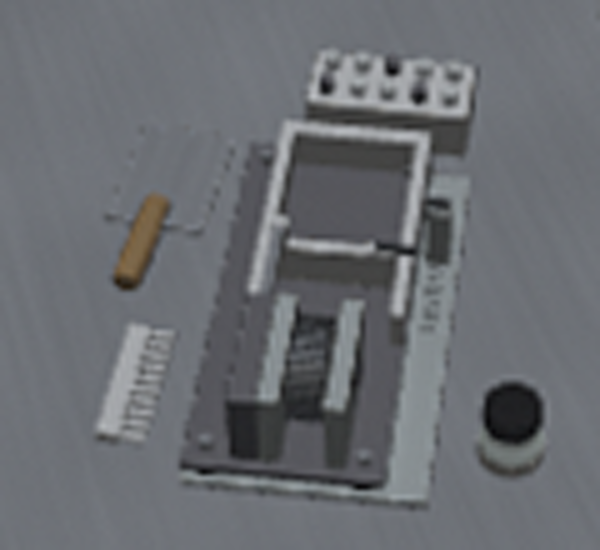

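```bash
cat >> h.py <<'E'
def load(f): return dict(np.load('pics/'+f+'.npz'))
E
python3 - <<'E'
from h import *
from scipy.spatial.transform import Rotation as R
d=load('top1.png')
z=lambda x,y,h: ray(d,180+(x+.5)/6-.5,150+(y+.5)/5.4-.5,h)
B=[z(272,78,.006),z(720,255,.006),z(620,482,.006)]
for b in B:print(b)
ey=B[0]-B[1];print('len',np.linalg.norm(ey),np.linalg.norm(B[2]-B[1]))
W=[z(262,112,.052),z(183,255,.052),z(525,218,.052),z(455,360,.052)]
for b in W:print('wall',b)
print('ang base',np.degrees(np.arctan2(*ey[1::-1])),[np.degrees(np.arctan2(*(W[a]-W[b])[1::-1])) for a,b in((0,2),(1,3))])
print('wheel',z(597,325,.096))
print('ptr',z(442,178,.062),'gauge',z(385,125,.062))
h=vision.get_image('wrist');print(h['K'],h['hand_eye'])
print(R.from_rotvec(env.state()['tool_rot']).as_matrix())
E
```

```text
[0.67074877 0.10563604 0.006     ]
[ 0.55647642 -0.13465597  0.006     ]
[ 0.42202024 -0.07606398  0.006     ]
len 0.26607972528944235 0.14666794028587304
wall [0.6432078 0.1085541 0.052    ]
wall [0.56011388 0.15179613 0.052     ]
wall [ 0.57692934 -0.02839918  0.052     ]
wall [0.49499263 0.0106564  0.052     ]
ang base 64.56628589688987 [np.float64(64.1753667042619), np.float64(65.23160717275294)]
wheel [ 0.51068245 -0.06182946  0.096     ]
ptr [0.60042758 0.01459257 0.062     ] gauge [0.63230645 0.04361802 0.062     ]
[[324.9469791    0.         256.83658745]
 [  0.         324.9469791  188.29020812]
 [  0.           0.           1.        ]] [[-5.64854762e-04 -9.59865738e-01 -2.80459347e-01  7.18861274e-02]
 [ 9.99999575e-01 -7.46503277e-04  5.40856989e-04 -1.13756944e-04]
 [-7.28513914e-04 -2.80458922e-01  9.59865752e-01 -1.62286928e-01]
 [ 0.00000000e+00  0.00000000e+00  0.00000000e+00  1.00000000e+00]]
[[-9.59988009e-01  2.80040756e-01 -4.43693804e-04]
 [ 2.80041059e-01  9.59987572e-01 -9.31544255e-04]
 [ 1.65070180e-04 -1.01852380e-03 -9.99999468e-01]]
```

The top view puts the bed's y axis at a world yaw of about 64.6°, with its centre near (0.546, 0.015). The pointer is at bed y ≈ 23 mm and the gauge at about 63 mm. Next I'll move the wrist camera over the gauge area.

Call:
{"op": "move_arm", "data": {"increments": [[0, -3.6, -2.3, 0, 7], [0, -7.2, -4.6, 0, 14], [0, -10.8, -7, 0, 21], [0, -14.4, -9.3, 0, 28], [0, -18, -11.6, 0, 35], [0, -21.6, -14, 0, 42], [0, -25.2, -16.3, 0, 49], [0, -28.8, -18.6, 0, 56], [0, -32.4, -21, 0, 63], [0, -36, -23.3, 0, 70]], "grip_force": 20}}

```text
time: 1.15
tcp_pos: [0.4352, 0.2019, 0.2109]
tool_rot: [-2.154, -2.287, -0.0]
force: [-0.3, 0.2, 0.5]
grip_width: 0.0003
```

```bash
cat >> h.py <<'E'
from scipy.spatial.transform import Rotation as Ro
def to(p,yaw):
    s=env.state();M=Ro.from_rotvec(s['tool_rot']).as_matrix()
    y=np.degrees(np.arctan2(M[1,0],M[0,0]))
    print('t',s['time'],'tcp',s['tcp_pos'].round(4),'yaw',y.round(2),'F',s['force'].round(2),'gw',s['grip_width'])
    print('shift cm',(100*M.T@(np.array(p)-s['tcp_pos'])).round(2),'turn',y-yaw)
def wsnap(f):
    s=env.state();d=vision.get_image('wrist')
    T=np.eye(4);T[:3,:3]=Ro.from_rotvec(s['tool_rot']).as_matrix();T[:3,3]=s['tcp_pos']
    d=dict(K=d['K'],image=d['image'],world_to_cam=np.linalg.inv(T@d['hand_eye']))
    cv2.imwrite('pics/'+f,d['image'][:,:,::-1]); np.savez('pics/'+f+'.npz',**d); return d
E
python3 -c "
from h import *
to([.586,.029,.18],64.6)"
```

```text
t 1.15 tcp [0.4352 0.2019 0.2109] yaw 93.45 F [-0.34  0.15  0.48] gw 0.00027373159374109176
shift cm [-18.17  14.02   3.09] turn 28.848582634342065
```

Call:
{"op": "move_arm", "data": {"increments": [[0, -3.2, 2.5, 0.5, 5], [0, -6.5, 5, 1, 10], [0, -9.7, 7.5, 1.5, 15], [0, -13, 10, 2, 20], [0, -15.5, 12, 2.6, 25], [0, -18.2, 14, 3, 28.9], [0, -18.2, 14, 3, 28.9], [0, -18.2, 14, 3, 28.9], [0, -18.2, 14, 3, 28.9], [0, -18.2, 14, 3, 28.9]]}}

```text
time: 2.15
tcp_pos: [0.5854, 0.032, 0.1813]
tool_rot: [2.65, 1.686, 0.001]
force: [-0.7, 0.1, -1.0]
grip_width: -0.0004
```

```bash
python3 -c "
from h import *
to([.586,.029,.18],64.6)
d=wsnap('w1.png')
cv2.imwrite('pics/w1z.png',cv2.resize(d['image'][:,:,::-1],(768,576),interpolation=cv2.INTER_CUBIC))"
```

```text
t 2.15 tcp [0.5854 0.032  0.1813] yaw 64.93 F [-0.65  0.12 -1.  ] gw -0.0004317718699798098
shift cm [-0.24  0.18  0.13] turn 0.33413062366398094
```

View pics/w1z.png

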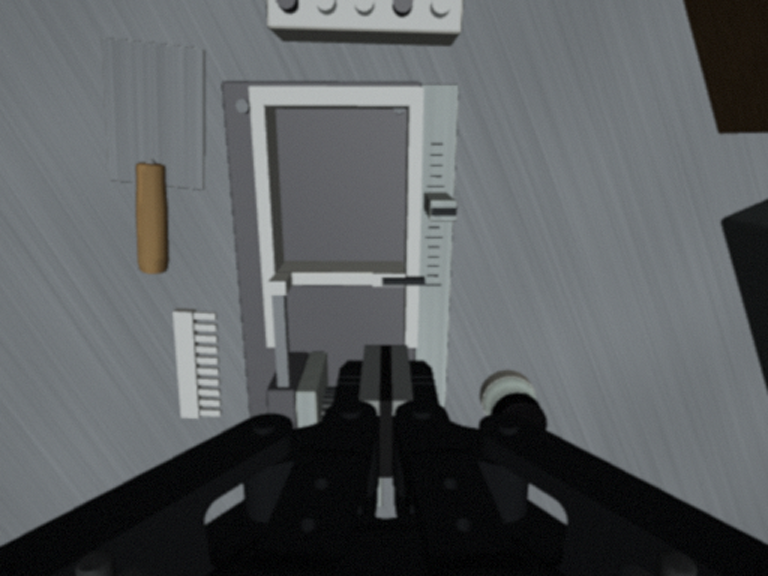

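```bash
python3 -c "
from h import *
d=load('w1.png')
a=d['image'][:,:,::-1][125:200,240:310]; cv2.imwrite('pics/w1zz.png',cv2.resize(a,None,fx=8,fy=8,interpolation=cv2.INTER_NEAREST))
z=lambda x,y,h: ray(d,(x+.5)/1.5-.5,(y+.5)/1.5-.5,h)
pts=dict(wpp=z(424,86,.052),wmp=z(249,86,.052),wme=z(268,348,.052),wpe=z(418,348,.052),bpp=z(459,85,.006))
for k in pts: print(k,pts[k])
for a,b in(('wpp','wpe'),('wmp','wme')): print(np.degrees(np.arctan2(*(pts[a]-pts[b])[1::-1])))
m=.5*(pts['wpp']+pts['wmp']); e=np.array([np.cos(np.radians(64.8)),np.sin(np.radians(64.8)),0]); print('center',m-.127*e,'wheel',m-.214*e)
"
```

```text
wpp [0.64678627 0.1139784  0.052     ]
wmp [0.55841909 0.15537255 0.052     ]
wme [0.49114565 0.01198602 0.052     ]
wpe [ 0.57925976 -0.02927228  0.052     ]
bpp [0.67248092 0.10768302 0.006     ]
64.76141883028484
64.86518187090661
center [0.54852871 0.01976244 0.052     ] wheel [ 0.51148591 -0.05895752  0.052     ]
```

View pics/w1zz.png

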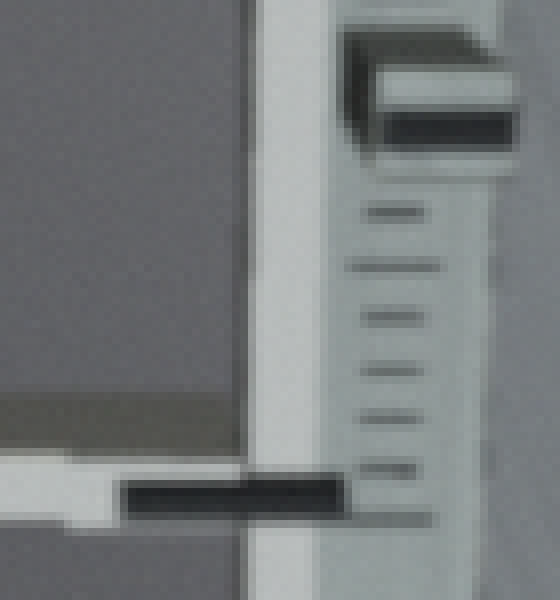

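```bash
cat >> h.py <<'E'
A=np.radians(64.8);EY=np.array([np.cos(A),np.sin(A),0]);EX=np.array([np.sin(A),-np.cos(A),0])
def bed(p,c=np.array([.5485,.0198,0])): q=np.asarray(p)-c; return np.round(1000*np.array([q@EX,q@EY,q[2]]),1)
E
python3 -c "
from h import *
d=load('w1.png')
g=ray(d,295.5,141,.062);p=ray(d,282,186.75,.062);print(bed(g),bed(p),bed(g)-bed(p))
t=load('top1.png')
for b in [(-.045,.127),(.045,.127),(0,-.087)]:
  for c in ([.5485,.0198,0],[.546,.0165,0]): print(proj(t,np.array(c)+b[0]*EX+b[1]*EY+[0,0,.052 if b[0] else .096]))
w=np.array([.5105,-.061,.135]); to(w,64.8)
"
```

```text
[61.  58.4 62. ] [50.3 17.2 62. ] [10.7 41.2  0. ]
[209.41460973 196.28209411]
[210.47562378 197.04352288]
[221.04129047 170.36710648]
[222.09868865 171.12041956]
[278.12049519 209.54973674]
[279.22966195 210.33968253]
t 2.2 tcp [0.5855 0.0319 0.1814] yaw 64.93 F [ 0.2   0.72 -0.36] gw 8.609710774497033e-05
shift cm [-11.6   -2.86   4.63] turn 0.12948664470641802
```

```bash
python3 -c "
from h import *
to([.5028,-.0773,.108],64.8)"
```

```text
t 2.2 tcp [0.5855 0.0319 0.1814] yaw 64.93 F [ 0.2   0.72 -0.36] gw 8.609710774497033e-05
shift cm [-13.4   -2.87   7.33] turn 0.12948664470641802
```

Call:
{"op": "move_arm", "data": {"increments": [[0, -3.4, -0.7, 0, 0.1], [0, -6.8, -1.5, 0, 0.1], [0, -10.2, -2.2, 0, 0.1], [0, -13.4, -2.9, 0.5, 0.1], [0, -13.4, -2.9, 2.5, 0.1], [0, -13.4, -2.9, 4.5, 0.1], [0, -13.4, -2.9, 6.5, 0.1], [0, -13.4, -2.9, 7.3, 0.1], [0, -13.4, -2.9, 7.3, 0.1], [0, -13.4, -2.9, 7.3, 0.1]]}}

```text
time: 3.2
tcp_pos: [0.5031, -0.0777, 0.1087]
tool_rot: [2.652, 1.682, 0.001]
force: [0.9, 0.4, 0.6]
grip_width: -0.0
```

```bash
python3 -c "
from h import *
to([.5028,-.0773,.092],64.8)
d=wsnap('w2.png')
cv2.imwrite('pics/w2z.png',cv2.resize(d['image'][:,:,::-1],(768,576),interpolation=cv2.INTER_CUBIC))
d=snap('top','top2.png')
cv2.imwrite('pics/t2z.png',cv2.resize(d['image'][150:260,180:310,::-1],None,fx=6,fy=5.4,interpolation=cv2.INTER_CUBIC))
d=snap('side','side2.png')
cv2.imwrite('pics/s2z.png',cv2.resize(d['image'][150:260,190:310,::-1],None,fx=5,fy=5,interpolation=cv2.INTER_CUBIC))"
```

```text
t 3.2 tcp [ 0.5031 -0.0777  0.1087] yaw 64.78 F [0.88 0.4  0.63] gw -3.65814530795133e-05
shift cm [ 0.02 -0.05  1.67] turn -0.021918427130913187
```

View pics/w2z.png

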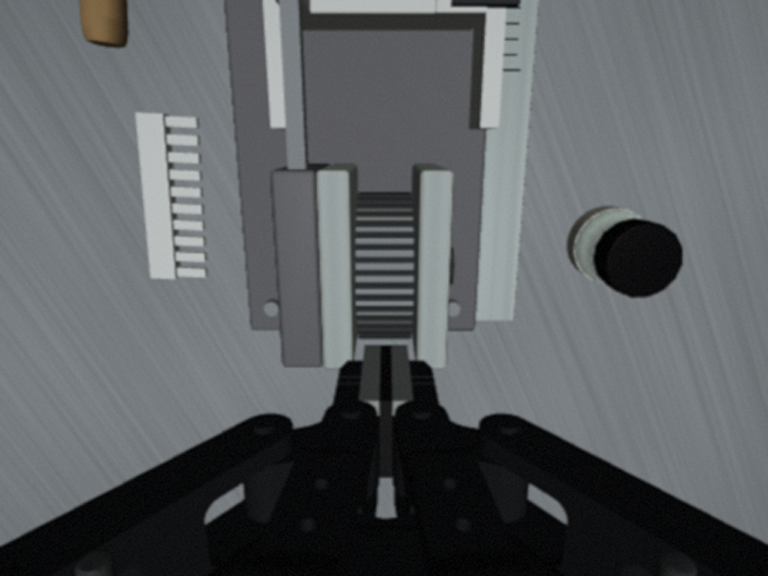

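View pics/s2z.png

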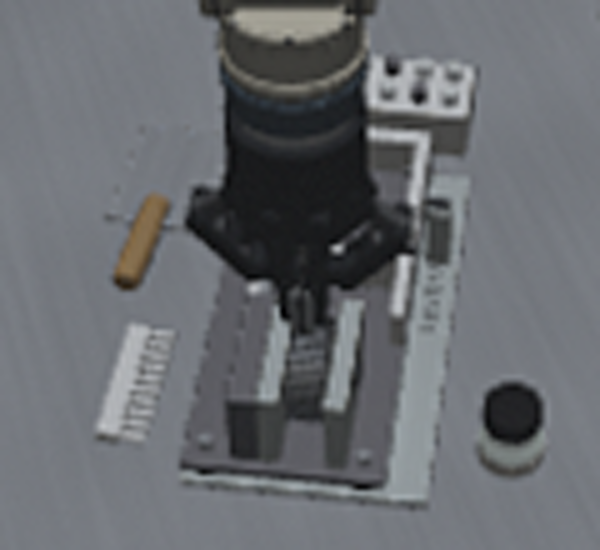

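```bash
python3 -c "
from h import *
d=load('w2.png')
z=lambda x,y,h: ray(d,(x+.5)/1.5-.5,(y+.5)/1.5-.5,h)
for x,y in((337,166),(337,366),(434,166),(431,366),(319,166),(452,168),(447,366)): print(x,y,z(x,y,.082),bed(z(x,y,.082)))
print('wheelL/R',bed(z(357,265,.096)),bed(z(413,265,.096)))
print('tcp px',proj(d,env.state()['tcp_pos'])*1.5, bed(env.state()['tcp_pos']))"
```

```text
337 166 [ 0.51240003 -0.01365225  0.082     ] [-18.4 -45.6  82. ]
337 366 [ 0.47498643 -0.08755352  0.082     ] [ -20.8 -128.4   82. ]
434 166 [ 0.54552662 -0.02927964  0.082     ] [ 18.2 -45.7  82. ]
431 366 [ 0.51113212 -0.10461304  0.082     ] [  19.2 -128.5   82. ]
319 166 [ 0.5062534  -0.01075259  0.082     ] [-25.2 -45.6  82. ]
452 168 [ 0.55138575 -0.03285769  0.082     ] [ 25.  -46.4  82. ]
447 366 [ 0.51728519 -0.10751708  0.082     ] [  26.  -128.5   82. ]
wheelL/R [-10.7 -80.6  96. ] [ 10.  -80.7  96. ]
tcp px [387.60212942 346.22433389] [   0.7 -107.7  108.8]
```

Call:
{"op": "move_arm", "data": {"increments": [[0, 0.4, 0, 0.6, 0], [0, 0.4, 0, 1.2, 0], [0, 0.4, 0, 1.5, 0], [0, 0.4, 0, 1.7, 0], [0, 0.7, 0, 1.7, 0], [0, 1.0, 0, 1.7, 0], [0, 1.3, 0, 1.7, 0], [0, 1.6, 0, 1.7, 0], [0, 1.6, 0, 1.7, 0], [0, 1.6, 0, 1.7, 0]]}}

```text
time: 4.35
tcp_pos: [0.5096, -0.0634, 0.0909]
tool_rot: [2.653, 1.682, 0.0]
force: [-0.4, 0.1, -1.0]
grip_width: -0.0001
```

```bash
python3 -c "
from h import *
to([.5105,-.061,.092],64.8);print(bed(env.state()['tcp_pos']))
d=wsnap('w3.png')
cv2.imwrite('pics/w3z.png',cv2.resize(d['image'][:,:,::-1],(768,576),interpolation=cv2.INTER_CUBIC))"
```

```text
t 4.35 tcp [ 0.5096 -0.0634  0.0909] yaw 64.76 F [-0.4   0.13 -0.99] gw -0.00013522234892708335
shift cm [ 0.25 -0.02 -0.11] turn -0.044497887030601646
[  0.2 -91.8  90.9]
```

View pics/w3z.png

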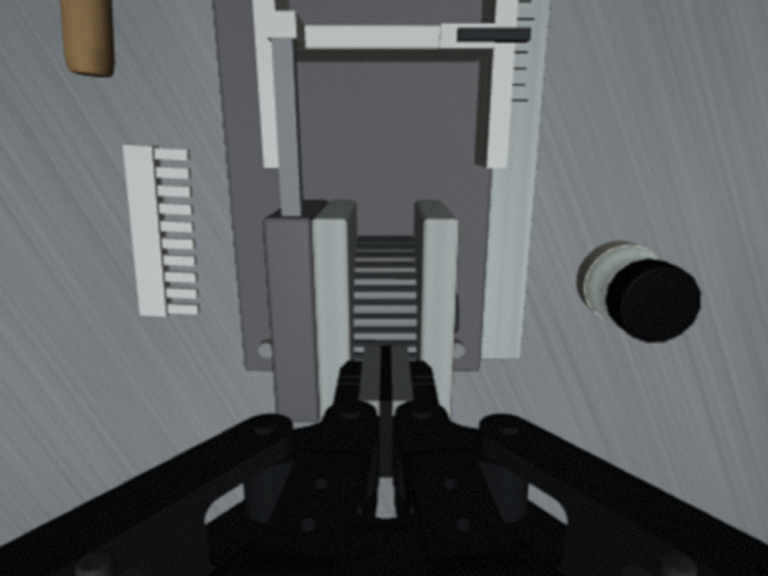

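```bash
python3 -c "
from h import *
d=load('w3.png')
z=lambda x,y,h: ray(d,(x+.5)/1.5-.5,(y+.5)/1.5-.5,h)
print('ptr',bed(z(531,34,.062)),'wall end',bed(z(495,167,.052)),'hous',bed(z(335,202,.082)),bed(z(437,202,.082)))
d=load('w2.png');print('before ptr',bed(z(520,2,.062)),'wall end',bed(z(490,128,.052)))
for i in range(4): s=env.state();print(s['force'],s['wrist_torque'])
"
```

```text
ptr [51.5 15.6 62. ] wall end [ 43.7 -31.   52. ] hous [-18.  -41.2  82. ] [ 17.6 -41.3  82. ]
before ptr [51.4 14.4 62. ] wall end [ 44.7 -31.3  52. ]
[ 0.44947017  1.40954434 -0.25176361] [-0.00107756  0.02156269  0.01995967]
[ 0.44947017  1.40954434 -0.25176361] [-0.00107756  0.02156269  0.01995967]
[ 0.44947017  1.40954434 -0.25176361] [-0.00107756  0.02156269  0.01995967]
[ 0.44947017  1.40954434 -0.25176361] [-0.00107756  0.02156269  0.01995967]
```

```bash
python3 -c "
from h import *
d=snap('side','side3.png')
cv2.imwrite('pics/s3z.png',cv2.resize(d['image'][180:250,210:290,::-1],None,fx=8,fy=8,interpolation=cv2.INTER_CUBIC))
p=env.state()['tcp_pos'];print((proj(d,p)-[210,180])*8)
print('wheel top', (proj(d,np.array([.5485,.0198,.096])-.087*EY)-[210,180])*8)
"
```

```text
[332.35263536 307.90893123]
wheel top [333.3564136  288.68385609]
```

View pics/s3z.png

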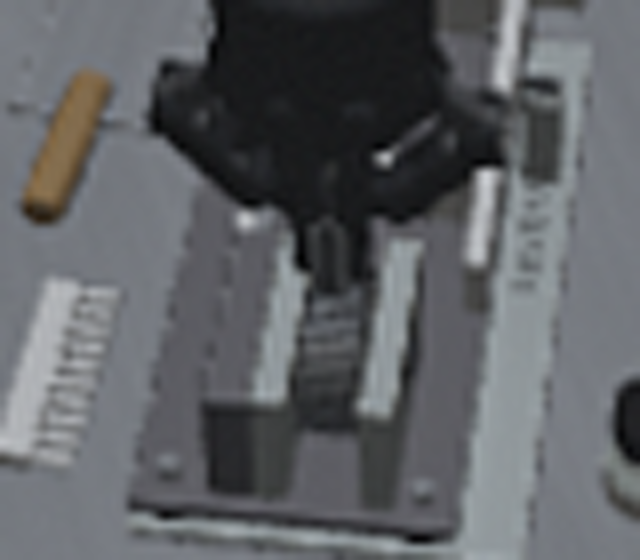

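No contact force shows at TCP z = 0.091, so I'll feel downwards in small steps.

Call:
{"op": "move_arm", "data": {"increments": [[0, 0, 0, 0.05, 0], [0, 0, 0, 0.1, 0], [0, 0, 0, 0.15, 0], [0, 0, 0, 0.2, 0], [0, 0, 0, 0.2, 0], [0, 0, 0, 0.2, 0], [0, 0, 0, 0.2, 0], [0, 0, 0, 0.2, 0], [0, 0, 0, 0.2, 0], [0, 0, 0, 0.2, 0]]}}

```text
time: 5.45
tcp_pos: [0.5095, -0.0634, 0.0889]
tool_rot: [-2.653, -1.682, 0.0]
force: [0.4, -0.3, 0.6]
grip_width: 0.0
```

Call:
{"op": "move_arm", "data": {"increments": [[0, 0, 0, 0.05, 0], [0, 0, 0, 0.1, 0], [0, 0, 0, 0.15, 0], [0, 0, 0, 0.2, 0], [0, 0, 0, 0.2, 0], [0, 0, 0, 0.2, 0], [0, 0, 0, 0.2, 0], [0, 0, 0, 0.2, 0], [0, 0, 0, 0.2, 0], [0, 0, 0, 0.2, 0]]}}

```text
time: 6.45
tcp_pos: [0.5095, -0.0635, 0.0869]
tool_rot: [-2.653, -1.682, 0.0]
force: [0.1, -0.5, -0.1]
grip_width: -0.0
```

```bash
python3 -c "
from h import *
d=wsnap('w4.png');print(env.state()['force'])
cv2.imwrite('pics/w4z.png',cv2.resize(d['image'][200:384,180:340,::-1],None,fx=4,fy=3,interpolation=cv2.INTER_CUBIC))"
```

```text
[-0.2549019   0.015516   -0.06597918]
```

View pics/w4z.png

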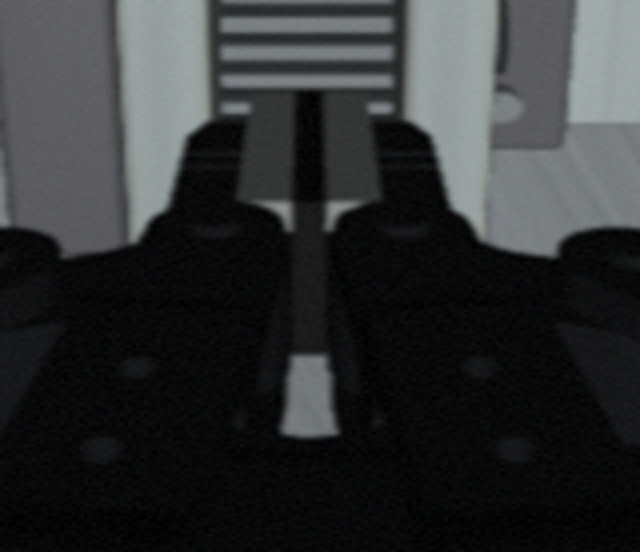

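```bash
python3 -c "
from h import *
d=load('w4.png');s=env.state();M=Ro.from_rotvec(s['tool_rot']).as_matrix()
for x in(0,.004,.008,.011):
  for z in (0,-.005,-.01,-.015): print(x,z,proj(d,s['tcp_pos']+M@[x,0,z]).round(1))
d=snap('side','side4.png')
cv2.imwrite('pics/s4z.png',cv2.resize(d['image'][180:250,210:290,::-1],None,fx=8,fy=8,interpolation=cv2.INTER_CUBIC))
"
```

```text
0 0 [257.9 230.5]
0 -0.005 [257.9 234.4]
0 -0.01 [257.9 238.4]
0 -0.015 [258.  242.7]
0.004 0 [257.9 223.6]
0.004 -0.005 [257.9 227.3]
0.004 -0.01 [257.9 231.2]
0.004 -0.015 [258.  235.3]
0.008 0 [257.9 216.7]
0.008 -0.005 [257.9 220.2]
0.008 -0.01 [257.9 223.9]
0.008 -0.015 [258.  227.8]
0.011 0 [257.9 211.4]
0.011 -0.005 [257.9 214.8]
0.011 -0.01 [257.9 218.3]
0.011 -0.015 [258.  222.1]
```

View pics/s4z.png

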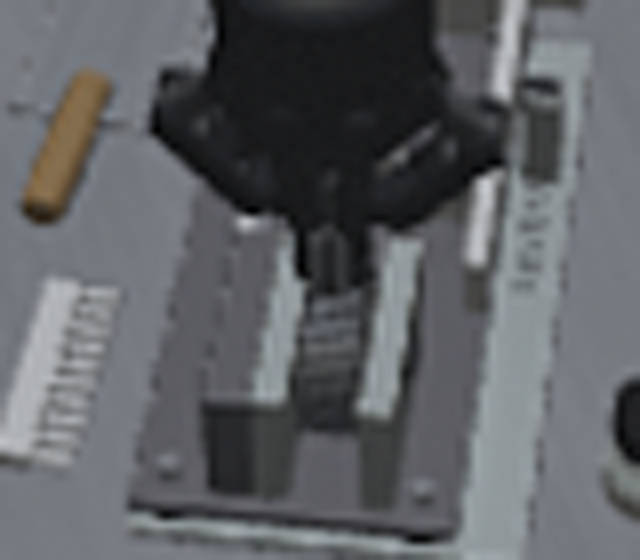

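Call:
{"op": "move_arm", "data": {"increments": [[0, 0, 0, 0.05, 0], [0, 0, 0, 0.1, 0], [0, 0, 0, 0.15, 0], [0, 0, 0, 0.2, 0], [0, 0, 0, 0.25, 0], [0, 0, 0, 0.25, 0], [0, 0, 0, 0.25, 0], [0, 0, 0, 0.25, 0], [0, 0, 0, 0.25, 0], [0, 0, 0, 0.25, 0]]}}

```text
time: 7.55
tcp_pos: [0.5095, -0.0634, 0.0844]
tool_rot: [-2.653, -1.682, 0.0]
force: [1.0, -0.1, 1.0]
grip_width: -0.0
```

Call:
{"op": "move_arm", "data": {"increments": [[0, 0, 0, 0.05, 0], [0, 0, 0, 0.1, 0], [0, 0, 0, 0.15, 0], [0, 0, 0, 0.2, 0], [0, 0, 0, 0.25, 0], [0, 0, 0, 0.25, 0], [0, 0, 0, 0.25, 0], [0, 0, 0, 0.25, 0], [0, 0, 0, 0.25, 0], [0, 0, 0, 0.25, 0]]}}

```text
time: 8.55
tcp_pos: [0.5096, -0.0635, 0.0819]
tool_rot: [2.653, 1.682, 0.0]
force: [-0.3, 0.5, 0.1]
grip_width: -0.0001
```

```bash
python3 -c "
from h import *
s=env.state();print(s['force'],s['wrist_torque'],s['joint_efforts'])
d=snap('side','side5.png')
cv2.imwrite('pics/s5z.png',cv2.resize(d['image'][180:250,210:290,::-1],None,fx=8,fy=8,interpolation=cv2.INTER_CUBIC))
d=wsnap('w5.png')
cv2.imwrite('pics/w5z.png',cv2.resize(d['image'][:,:,::-1],(768,576),interpolation=cv2.INTER_CUBIC))"
```

```text
[-0.33007641  0.49628069  0.14386144] [-0.00244521 -0.02130015 -0.01212174] [-1.68367475e-03 -5.26632643e+01  3.06375825e+01  1.05316321e-03
 -3.13652590e-04  7.35318281e-06]
```

View pics/s5z.png

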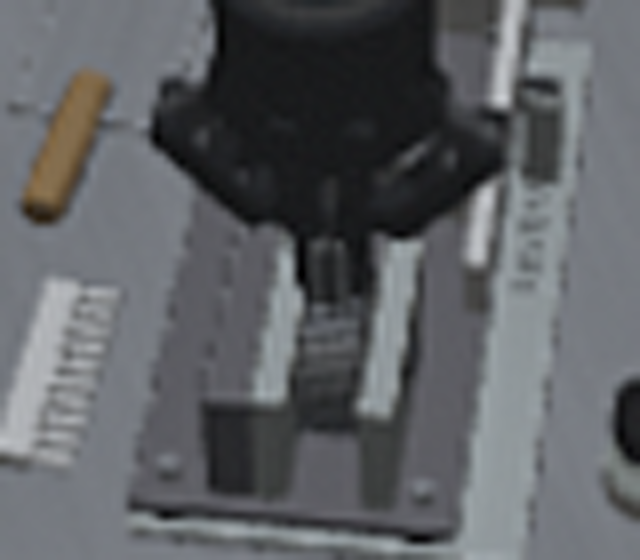

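View pics/w5z.png

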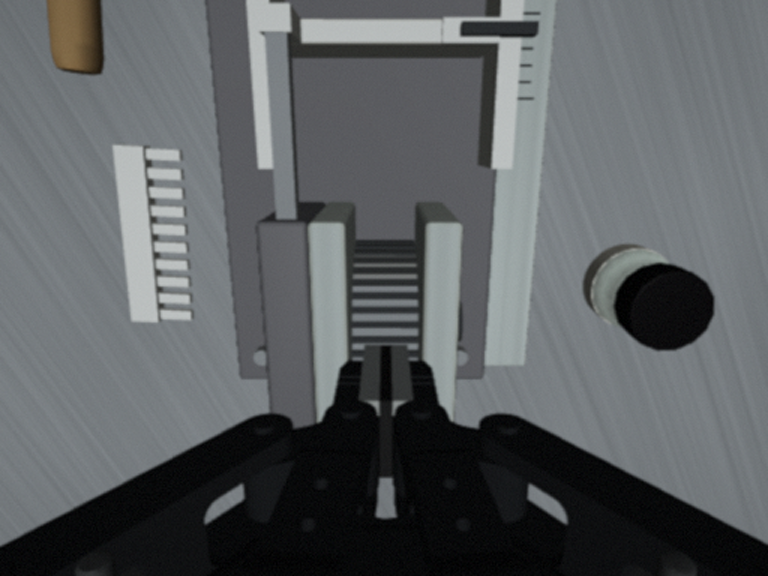

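Call:
{"op": "move_arm", "data": {"increments": [[0, 0, 0, 0.05, 0], [0, 0, 0, 0.1, 0], [0, 0, 0, 0.15, 0], [0, 0, 0, 0.2, 0], [0, 0, 0, 0.25, 0], [0, 0, 0, 0.25, 0], [0, 0, 0, 0.25, 0], [0, 0, 0, 0.25, 0], [0, 0, 0, 0.25, 0], [0, 0, 0, 0.25, 0]]}}

```text
time: 9.65
tcp_pos: [0.5095, -0.0634, 0.0794]
tool_rot: [-2.653, -1.682, -0.0]
force: [-0.1, -1.1, -0.2]
grip_width: -0.0
```

```bash
python3 -c "
from h import *
s=env.state()
d=load('side5.png');T=d['world_to_cam'];print('side cam bed',bed(-T[:3,:3].T@T[:3,3]))
for z in (.085,.09,.095,.1,.105): print(z,bed(ray(d,210+330/8-.5,180+303/8-.5,z)))
w=load('w5.png');T=w['world_to_cam'];print('wcam',bed(-T[:3,:3].T@T[:3,3]))
for z in (.085,.09,.095,.1,.105): print(z,bed(ray(w,257.5,230.3,z)))
print('wheel top side', (proj(d,np.array([.5485,.0198,.096])-.087*EY)-[210,180])*8)
d=snap('side','side6.png');a=load('side1.png')['image'].astype(int);b=d['image'].astype(int)
D=np.abs(a-b).sum(2)[215:250,215:290];print(D.max(0))
cv2.imwrite('pics/s6z.png',np.hstack([cv2.resize(x.astype(np.uint8)[200:245,225:275,::-1],None,fx=8,fy=8,interpolation=cv2.INTER_CUBIC) for x in(a,b)]))
"
```

```text
side cam bed [ 145.1 -937.7 1136.7]
0.085 [ -3.5 -83.2  85. ]
0.09 [ -2.8 -87.3  90. ]
0.095 [ -2.1 -91.3  95. ]
0.1 [ -1.4 -95.4 100. ]
0.105 [ -0.7 -99.5 105. ]
wcam [-2.000e-01 -2.070e+01  2.442e+02]
0.085 [ -0.1 -90.4  85. ]
0.09 [ -0.1 -88.2  90. ]
0.095 [ -0.1 -86.   95. ]
0.1 [ -0.1 -83.8 100. ]
0.105 [-1.00e-01 -8.16e+01  1.05e+02]
wheel top side [333.3564136  288.68385609]
[ 39  38  39  38  33  35  34  30  31  28  28  30  28  29  30  27  28  30
  27  28  31  30  29  35  33  29  35  33  31  33  47  37 401 175  56 128
 144  66  84 176  86  42  35  33  32  30  29  30  30  27  31  28  30  33
  34  34  33  33  33  34  32  34  31  34  30  30  29  28  30  27  27  28
  29  27  28]
```

View pics/s6z.png

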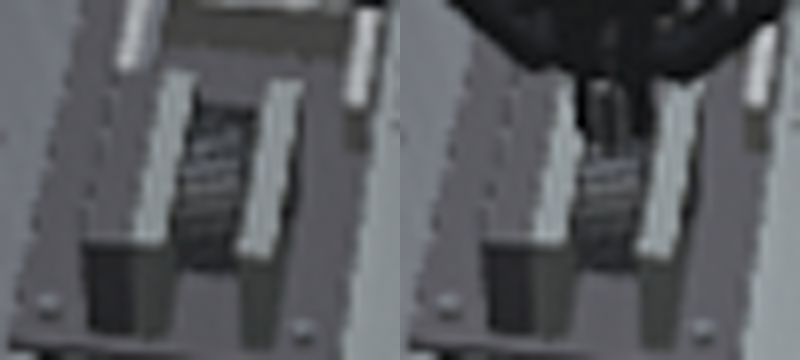

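Call:
{"op": "move_arm", "data": {"increments": [[0, 0, 0, 0.05, 0], [0, 0, 0, 0.1, 0], [0, 0, 0, 0.15, 0], [0, 0, 0, 0.2, 0], [0, 0, 0, 0.25, 0], [0, 0, 0, 0.3, 0], [0, 0, 0, 0.35, 0], [0, 0, 0, 0.35, 0], [0, 0, 0, 0.35, 0], [0, 0, 0, 0.35, 0]]}}

```text
time: 10.7
tcp_pos: [0.5096, -0.0634, 0.0759]
tool_rot: [2.653, 1.682, 0.0]
force: [-0.0, 1.1, -0.6]
grip_width: -0.0003
```

Call:
{"op": "move_arm", "data": {"increments": [[0, 0, 0, 0.05, 0], [0, 0, 0, 0.1, 0], [0, 0, 0, 0.15, 0], [0, 0, 0, 0.2, 0], [0, 0, 0, 0.25, 0], [0, 0, 0, 0.3, 0], [0, 0, 0, 0.3, 0], [0, 0, 0, 0.3, 0], [0, 0, 0, 0.3, 0], [0, 0, 0, 0.3, 0]]}}

```text
time: 11.7
tcp_pos: [0.5096, -0.0635, 0.0729]
tool_rot: [2.653, 1.682, 0.0]
force: [-0.7, -0.8, 5.2]
grip_width: -0.0005
```

```bash
python3 -c "
from h import *
s=env.state();print(s['force'])
d=snap('top','top7.png');e=snap('side','side7.png')
cv2.imwrite('pics/m7.png',np.hstack([cv2.resize(d['image'][185:235,255:305,::-1],None,fx=8,fy=8,interpolation=cv2.INTER_CUBIC),cv2.resize(e['image'][200:250,225:275,::-1],None,fx=8,fy=8,interpolation=cv2.INTER_CUBIC)]))
wsnap('w7.png')
"
```

```text
[-0.67867882 -0.77041181  5.17949035]
```

View pics/m7.png

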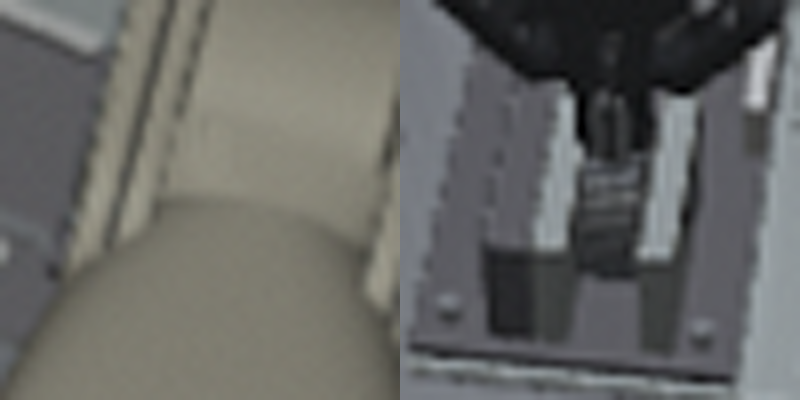

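View pics/w7.png

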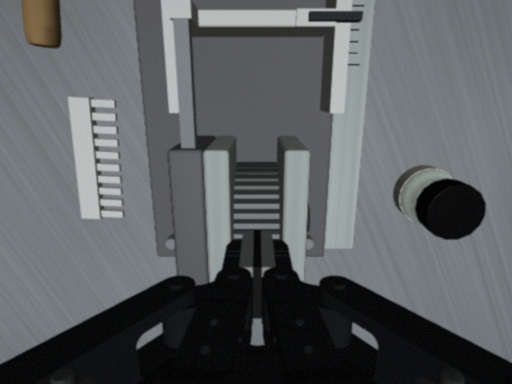

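The force rose to 5.2 N at TCP z = 0.073, so the tip is on the wheel, about 20 mm behind the nominal TCP. I'll make a short trial roll.

Call:
{"op": "move_arm", "data": {"increments": [[0, 0.2, 0, 0, 0], [0, 0.4, 0, 0, 0], [0, 0.6, 0, 0, 0], [0, 0.8, 0, 0, 0], [0, 1.0, 0, 0, 0], [0, 1.2, 0, 0, 0], [0, 1.4, 0, 0, 0], [0, 1.6, 0, 0, 0], [0, 1.6, 0, 0, 0], [0, 1.6, 0, 0, 0]]}}

```text
time: 12.85
tcp_pos: [0.5165, -0.0488, 0.0729]
tool_rot: [-2.653, -1.682, -0.001]
force: [-0.9, 1.4, 4.5]
grip_width: 0.0001
```

```bash
python3 -c "
from h import *
s=env.state();print(s['force'],bed(s['tcp_pos']))
d=wsnap('w8.png')
cv2.imwrite('pics/w8z.png',cv2.resize(d['image'][:300,100:400,::-1],None,fx=2,fy=2,interpolation=cv2.INTER_CUBIC))
o=load('w7.png')
print(bed(ray(o,361,16.5,.062)))
"
```

```text
[-0.88569553  1.35384788  4.45242344] [  0.3 -75.6  72.9]
[50.  14.7 62. ]
```

View pics/w8z.png

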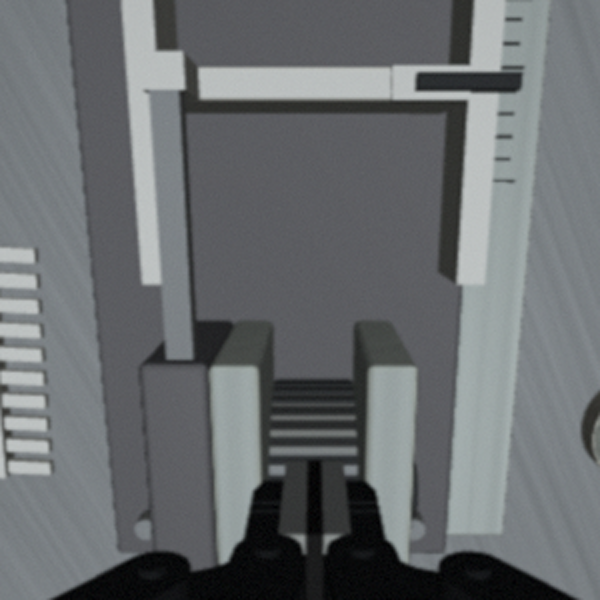

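```bash
python3 -c "
from h import *
d=load('w8.png');print(bed(ray(d,360.2,40.3,.062)))
to([.5485-.087*EY[0],.0198-.087*EY[1],.0729],64.8)
"
```

```text
[50.5 20.5 62. ]
t 12.9 tcp [ 0.5166 -0.0488  0.0729] yaw 64.75 F [-0.53  1.66  4.65] gw -0.0002948673301081404
shift cm [-1.13 -0.03  0.  ] turn -0.04575896472459817
```

The 16 mm trial moved the gate about 5 mm with no slip. Now longer strokes: lift, go back, set down, roll.

Call:
{"op": "move_arm", "data": {"increments": [[0, 0, 0, -0.6, 0], [0, 0, 0, -1.2, 0], [0, -1, 0, -1.2, 0], [0, -2, 0, -1.2, 0], [0, -3.1, 0, -1.2, 0], [0, -3.1, 0, -1.2, 0], [0, -3.1, 0, -0.6, 0], [0, -3.1, 0, -0.2, 0], [0, -3.1, 0, 0.05, 0], [0, -3.1, 0, 0.05, 0]]}}

```text
time: 13.9
tcp_pos: [0.5031, -0.0769, 0.0721]
tool_rot: [2.653, 1.682, -0.001]
force: [-2.3, -0.8, 4.9]
grip_width: -0.0001
```

Call:
{"op": "move_arm", "data": {"increments": [[0, 0.4, 0, 0, 0], [0, 0.8, 0, 0, 0], [0, 1.3, 0, 0, 0], [0, 1.8, 0, 0, 0], [0, 2.3, 0, 0, 0], [0, 2.8, 0, 0, 0], [0, 3.3, 0, 0, 0], [0, 3.8, 0, 0, 0], [0, 3.8, 0, 0, 0], [0, 3.8, 0, 0, 0]]}}

```text
time: 14.9
tcp_pos: [0.5197, -0.042, 0.0724]
tool_rot: [-2.652, -1.683, -0.002]
force: [0.6, 2.7, 3.6]
grip_width: -0.0001
```

```bash
python3 -c "
from h import *
s=env.state();print(s['force'],bed(s['tcp_pos']))
d=wsnap('w9.png')
cv2.imwrite('pics/w9z.png',cv2.resize(d['image'][:300,100:400,::-1],None,fx=2,fy=2,interpolation=cv2.INTER_CUBIC))
"
```

```text
[0.62468937 2.71949929 3.6343854 ] [  0.2 -68.2  72.4]
```

View pics/w9z.png

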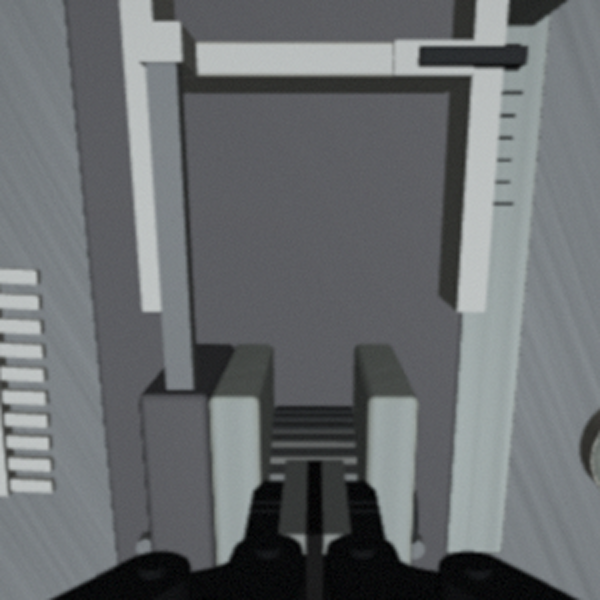

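```bash
python3 -c "
from h import *
d=load('w9.png');print(bed(ray(d,362.5,27.3,.062)))
"
```

```text
[50.8 33.7 62. ]
```

Call:
{"op": "move_arm", "data": {"increments": [[0, 0, 0, -0.6, 0], [0, 0, 0, -1.2, 0], [0, -1.2, 0, -1.2, 0], [0, -2.5, 0, -1.2, 0], [0, -3.8, 0, -1.2, 0], [0, -3.8, 0, -1.2, 0], [0, -3.8, 0, -0.6, 0], [0, -3.8, 0, -0.2, 0], [0, -3.8, 0, 0, 0], [0, -3.8, 0, 0, 0]]}}

```text
time: 15.95
tcp_pos: [0.5031, -0.077, 0.0722]
tool_rot: [2.653, 1.682, -0.001]
force: [-1.6, -2.0, 4.9]
grip_width: 0.0004
```

Call:
{"op": "move_arm", "data": {"increments": [[0, 0.4, 0, 0, 0], [0, 0.8, 0, 0, 0], [0, 1.3, 0, 0, 0], [0, 1.8, 0, 0, 0], [0, 2.3, 0, 0, 0], [0, 2.8, 0, 0, 0], [0, 3.3, 0, 0, 0], [0, 3.8, 0, 0, 0], [0, 3.8, 0, 0, 0], [0, 3.8, 0, 0, 0]]}}

```text
time: 16.95
tcp_pos: [0.5197, -0.042, 0.0724]
tool_rot: [-2.652, -1.683, -0.002]
force: [1.6, 2.9, 3.0]
grip_width: 0.0002
```

```bash
python3 -c "
from h import *
s=env.state();print(s['force'],bed(s['tcp_pos']))
d=wsnap('w10.png')
cv2.imwrite('pics/w10z.png',cv2.resize(d['image'][:300,100:400,::-1],None,fx=2,fy=2,interpolation=cv2.INTER_CUBIC))
"
```

```text
[1.60624328 2.88773703 2.98119981] [  0.3 -68.2  72.4]
```

View pics/w10z.png

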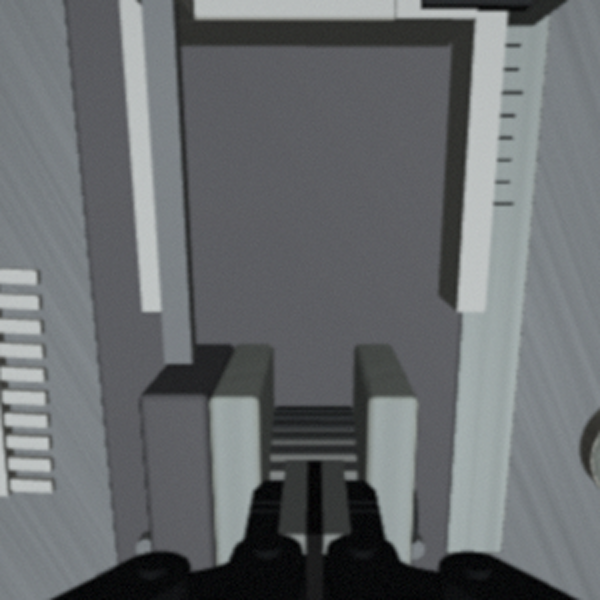

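```bash
python3 -c "
from h import *
to([.5855,.0319,.16],64.8)
"
```

```text
t 17.0 tcp [ 0.5196 -0.0422  0.0724] yaw 64.77 F [0.99 2.36 3.57] gw -0.00015830598010374173
shift cm [ 9.52  2.81 -8.75] turn -0.030595384205682308
```

Call:
{"op": "move_arm", "data": {"increments": [[0, 0, 0, -2, 0], [0, 0, 0, -5, 0], [0, 2, 0, -8.7, 0], [0, 5, 1, -8.7, 0], [0, 8, 2, -8.7, 0], [0, 9.5, 2.8, -8.7, 0], [0, 9.5, 2.8, -8.7, 0], [0, 9.5, 2.8, -8.7, 0], [0, 9.5, 2.8, -8.7, 0], [0, 9.5, 2.8, -8.7, 0]]}}

```text
time: 18.0
tcp_pos: [0.5847, 0.0306, 0.1595]
tool_rot: [2.654, 1.681, -0.0]
force: [0.3, 1.0, -0.2]
grip_width: -0.0002
```

```bash
python3 -c "
from h import *
s=env.state();print(s['force'],bed(s['tcp_pos']),s['tcp_pos'])
d=wsnap('w11.png')
cv2.imwrite('pics/w11z.png',cv2.resize(d['image'][:,:,::-1],(768,576),interpolation=cv2.INTER_CUBIC))
"
```

```text
[ 0.2861799   1.04280242 -0.23723028] [ 28.1  25.2 159.5] [0.58465646 0.03059737 0.15948147]
```

View pics/w11z.png

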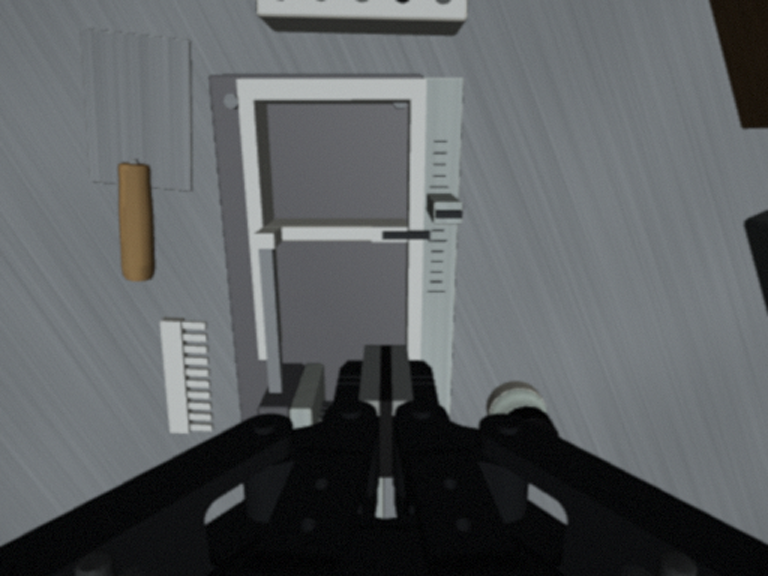

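```bash
cat >> h.py <<'E'
def gap(d,r0=120,r1=175):
    # dark rows: gauge fin cols 293-303, pointer cols 274-283
    g=d['image'].astype(float).mean(2)
    return g
E
python3 -c "
from h import *
d=load('w11.png')
g=gap(d)
print('gauge col',g[130:152,291:306:3].T.round(0));print('ptr',g[145:168,276:288:3].T.round(0))
"
```

```text
gauge col [[ 65.  67.  66.  71. 103. 149. 158. 155. 152. 128.  66.  44.  47.  46.
   56.  97. 144. 155. 148. 138. 147. 148.]
 [ 65.  66.  65.  72. 105. 147. 159. 160. 156. 133.  65.  39.  44.  44.
   52.  91. 141. 149. 145. 139. 148. 149.]
 [ 64.  64.  67.  70. 103. 144. 155. 155. 155. 130.  66.  41.  46.  46.
   53.  95. 145. 152. 145. 137. 147. 151.]
 [ 70.  66.  65.  72. 101. 142. 151. 151. 149. 125.  62.  40.  43.  45.
   51.  94. 148. 159. 149. 135. 143. 150.]
 [133. 107.  75.  70. 102. 145. 152. 153. 151. 126.  63.  41.  45.  44.
   53.  94. 147. 155. 148. 138. 146. 150.]]
ptr [[186. 186. 185. 184. 186. 187. 186. 173. 127.  58.  39.  43.  42.  56.
  112. 176. 189. 186. 185. 186. 186. 188. 185.]
 [186. 185. 188. 185. 186. 185. 186. 173. 129.  59.  39.  43.  45.  56.
  116. 176. 186. 186. 187. 185. 186. 186. 187.]
 [171. 171. 166. 166. 166. 169. 167. 155. 116.  55.  41.  47.  44.  52.
   98. 154. 166. 162. 163. 163. 162. 164. 163.]
 [147. 148. 149. 149. 149. 148. 149. 140. 104.  55.  49.  53.  51.  56.
   77. 113. 136. 147. 150. 150. 151. 148. 150.]]
```

```bash
python3 -c "
from h import *
d=load('w11.png')
g=ray(d,297,142.3,.062);p=ray(d,283,156.1,.062);print(bed(g),bed(p),bed(g)-bed(p))
s=env.state();to([.5028,-.0766,.084],64.8)
"
```

```text
[59.6 58.7 62. ] [48.7 47.6 62. ] [10.9 11.1  0. ]
t 18.05 tcp [0.5848 0.0307 0.1596] yaw 64.69 F [-0.02 -0.78  0.99] gw 7.927331076651664e-05
shift cm [-13.2   -2.83   7.56] turn -0.10988310477831931
```

Call:
{"op": "move_arm", "data": {"increments": [[0, -3.3, -0.7, 0, 0], [0, -6.6, -1.4, 0, 0], [0, -9.9, -2.1, 0, 0], [0, -13.2, -2.8, 0.5, 0], [0, -13.2, -2.8, 3, 0], [0, -13.2, -2.8, 5.5, 0], [0, -13.2, -2.8, 7.0, 0], [0, -13.2, -2.8, 7.5, 0], [0, -13.2, -2.8, 7.5, 0], [0, -13.2, -2.8, 7.5, 0]]}}

```text
time: 19.05
tcp_pos: [0.504, -0.0763, 0.0852]
tool_rot: [2.653, 1.681, 0.001]
force: [0.6, -1.2, 0.4]
grip_width: -0.0001
```

```bash
python3 -c "
from h import *
to([.5031,-.077,.0722],64.8)
"
```

```text
t 19.05 tcp [ 0.504  -0.0763  0.0852] yaw 64.74 F [ 0.58 -1.19  0.43] gw -0.0001239274555258722
shift cm [-0.1  -0.05  1.3 ] turn -0.06412740619916235
```

Call:
{"op": "move_arm", "data": {"increments": [[0, -0.1, 0, 0.6, 0], [0, -0.1, 0, 1.0, 0], [0, -0.1, 0, 1.2, 0], [0, -0.1, 0, 1.25, 0], [0, -0.1, 0, 1.25, 0], [0, -0.1, 0, 1.25, 0], [0, 0.3, 0, 1.25, 0], [0, 0.7, 0, 1.25, 0], [0, 1.1, 0, 1.25, 0], [0, 1.5, 0, 1.25, 0]]}}

```text
time: 20.05
tcp_pos: [0.5103, -0.0624, 0.0721]
tool_rot: [2.653, 1.682, 0.0]
force: [-0.7, -0.3, 5.8]
grip_width: 0.0003
```

Call:
{"op": "move_arm", "data": {"increments": [[0, 0.4, 0, 0, 0], [0, 0.8, 0, 0, 0], [0, 1.2, 0, 0, 0], [0, 1.6, 0, 0, 0], [0, 1.7, 0, 0, 0], [0, 1.7, 0, 0, 0], [0, 1.7, 0, 0, 0], [0, 1.7, 0, -0.5, 0], [0, 1.7, 0, -1.5, 0], [0, 1.7, 0, -3, 0]]}}

```text
time: 21.05
tcp_pos: [0.5163, -0.0472, 0.1018]
tool_rot: [-2.652, -1.681, 0.003]
force: [0.5, 0.8, -0.1]
grip_width: -0.0003
```

```bash
python3 -c "
from h import *
to([.5847,.0306,.1595],64.8)
"
```

```text
t 21.05 tcp [ 0.5163 -0.0472  0.1018] yaw 64.72 F [ 0.53  0.8  -0.15] gw -0.0002796674283855204
shift cm [ 9.95  2.85 -5.78] turn -0.0772806458878108
```

Call:
{"op": "move_arm", "data": {"increments": [[0, 0, 0, -3, 0], [0, 3, 0.8, -5.8, 0], [0, 6, 1.6, -5.8, 0], [0, 9, 2.5, -5.8, 0], [0, 10, 2.9, -5.8, 0], [0, 10, 2.9, -5.8, 0], [0, 10, 2.9, -5.8, 0], [0, 10, 2.9, -5.8, 0], [0, 10, 2.9, -5.8, 0], [0, 10, 2.9, -5.8, 0]]}}

```text
time: 22.05
tcp_pos: [0.5858, 0.0302, 0.1601]
tool_rot: [2.654, 1.681, 0.0]
force: [0.2, -0.9, 0.5]
grip_width: -0.0001
```

```bash
python3 -c "
from h import *
d=wsnap('w12.png')
cv2.imwrite('pics/w12z.png',cv2.resize(d['image'][110:180,240:320,::-1],None,fx=8,fy=8,interpolation=cv2.INTER_NEAREST))
g=gap(d)
print('gauge col',g[130:152,291:306:3].T.round(0));print('ptr',g[130:152,272:287:3].T.round(0))
"
```

```text
gauge col [[ 63.  66.  68.  68.  87. 128. 154. 162. 156. 133.  72.  40.  40.  43.
   50.  79. 127. 152. 143. 134. 145. 148.]
 [ 66.  65.  65.  70.  88. 126. 150. 156. 154. 134.  72.  41.  41.  45.
   51.  79. 125. 146. 140. 132. 147. 151.]
 [ 64.  64.  65.  68.  85. 123. 147. 153. 152. 134.  73.  40.  43.  43.
   48.  82. 131. 152. 151. 137. 144. 147.]
 [100.  72.  67.  67.  84. 124. 149. 152. 148. 129.  68.  42.  43.  44.
   51.  82. 131. 155. 150. 136. 144. 148.]
 [143. 133. 111.  85.  88. 123. 146. 154. 150. 128.  72.  39.  42.  44.
   49.  80. 128. 153. 143. 119. 123. 128.]]
ptr [[172. 171. 171. 170. 173. 173. 170. 171. 169. 160. 115.  54.  39.  45.
   44.  64. 122. 173. 184. 184. 182. 182.]
 [186. 186. 186. 188. 186. 182. 187. 187. 186. 175. 128.  60.  40.  44.
   43.  68. 124. 177. 188. 186. 186. 187.]
 [184. 187. 185. 187. 187. 184. 187. 186. 185. 173. 128.  60.  39.  45.
   46.  67. 123. 178. 189. 186. 184. 185.]
 [165. 165. 165. 164. 162. 159. 159. 160. 157. 147. 107.  50.  42.  45.
   44.  62. 107. 152. 161. 160. 161. 159.]
 [ 64.  54.  50.  46.  44.  46.  44.  42.  42.  40.  32.  32.  42.  42.
   47.  56. 100. 139. 151. 148. 149. 149.]]
```

View pics/w12z.png

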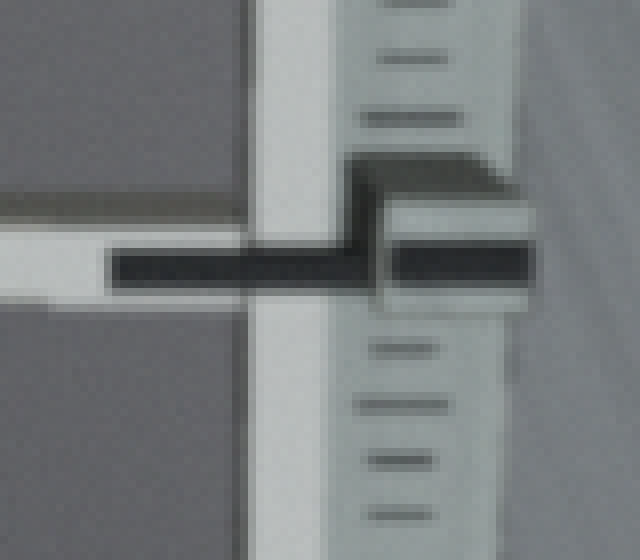

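```bash
python3 -c "
from h import *
d=load('w12.png')
g=ray(d,297,142.45,.062);p=ray(d,282,143.05,.062);print(bed(g),bed(p),bed(g)-bed(p))
e=snap('top','top12.png');b=snap('side','side12.png')
for n,x in(('top1.png',e),('side1.png',b)):
  D=np.abs(load(n)['image'].astype(int)-x['image']).sum(2)>120; print(n,D.sum())
cv2.imwrite('pics/s12.png',b['image'][:,:,::-1])
"
```

```text
[60.9 58.7 62. ] [48.9 58.2 62. ] [12.   0.5  0. ]
top1.png 4074
side1.png 17496
```

View pics/s12.png

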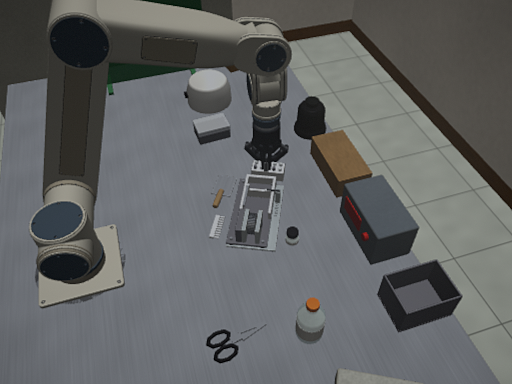

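The side view shows everything standing where it was. The comb, jar and spatula are undisturbed and the hand is clear. The pointer is within about 0.5 mm of the mark. I'm handing the job in.

```bash
python3 -c "
from h import *
s=env.state();print(s['time'],s['force'],s['qd'].round(4));print(env.sign_off())"
```

```text
22.2 [ 0.35133599  0.16604428 -0.27609627] [ 0.0037  0.0024  0.0029  0.0011  0.0002 -0.0006]
the job is handed in; nothing more can be done
None
```

I rolled the wheel with the shut fingertips in four strokes (one short trial and three longer ones), which moved the gate about 41 mm. The job was handed in at 22.2 s.

- **Alignment:** the last wrist picture put the pointer 0.5 mm short of the gauge mark along the bed's y. The limit is 2.5 mm, and the calibration is good to about 2 mm.
- **Wheel force:** force readings with the tip on the wheel were about 3 to 6 N.
- **Clear of the bench:** after the last stroke the hand was lifted clear and the force read zero within noise. In the side view the loose things looked unmoved; I judged that by eye and did not measure it.
- **What disagreed:**
  - **Fingertip:** it met the wheel about 20 mm later than the nominal TCP position suggested, so I felt for contact in small steps.
  - **Travel per stroke:** the gate moved about 0.33 mm per mm of finger travel, slightly more than the nominal 0.31. I used the measured figure for the last stroke.

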